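Lock the service box cover with its quarter-turn stud

ROBOT

A 7-joint arm with a two-finger parallel gripper is mounted at the origin on a cart in front of the work surface, level with it; the furniture and walls round the work are solid. World frame = base frame: x ahead of the robot, y to its left, z up, the work surface at z = 0. Lengths are in mm, angles in rad, forces in N, time in s.
With the tool pointing down it reaches from about 425 to 1025 mm from the base axis. Payload 9.4 kg.
Tool frame: the origin (TCP) lies midway between the tips of the shut fingers; the grasp point (between the pads) lies 19 mm behind it; z points along the fingers, y is the line along which they close (so a half turn about z gives the same grasp; the last joint's range is limited). The gripper opens to 85 mm and grips with 20 to 120 N. Pads are 22 mm wide; open, the fingers measure 114 mm over their backs; the gripper's body (76 mm by 85 mm) begins 54 mm behind the grasp point. The pads swing forward as they close: fully open they stand 13 mm farther back than shut.
Start: joints at [1.094, 0.599, -0.003, 1.599, 0.002, 0.943, -0.08], TCP at [282.186, -667.829, 231.275] pointing down, gripper open.
Joint ranges: [-2.57, 2.57], [-0.35, 1.97], [-1.29, 1.29], [0.11, 2.56], [-1.05, 4.19], [0.11, 1.86], [-2.63, 2.63]. Speed limits (rad/s): [2.22, 2.22, 3.01, 3.01, 3.14, 3.14, 3.14].

INTERFACE

Orientations are given as a unit quaternion [w, x, y, z].
In Python, from bench import * gives the robot as it stands.
- The arm moves only by the tool apply_moves, never from a script. Its argument "series" is a list that holds one entry, the list of rows, each a list of 5 numbers: the shift along the tool's x, y, z in mm, then the turn about the tool's z in degrees, then the opening, from 0 (shut) to 1 (fully open). In form: [[[x, y, z, spin, gripper], ...]]. A call has 1 to 8 rows; each row shifts and turns the commanded pose from where the row before left it, along the tool's axes as they then stand; what a row does not reach is not made up. A row lasts 1/8 s, in which the tool goes at most 62.5 mm and 10.7 degrees, less where a joint would pass 70% of its speed; a pose out of reach is approached as far as the arm can. A call with a gripper value outside its range is refused whole. The fingers move at their own pace and stop on an object; "grip_force" is the grip in N (left out, the last holds). Time passes only in rows, so rows that do not move let the fingers close. It gives the time, the measured TCP pose, the force, the opening and the grip force at its end, in the units of the state.
- state(): the state, without advancing time (a new reading comes with each control period).
- grab_frame(name): name is "side" or "top"; returns the picture (480x640x3 uint8, red, green, blue); there is no depth.
- camera_info(name): a dict with "fx", "fy", "cx", "cy" (pixels), "position" and "attitude" of the camera in the world. Camera axes: x right, y up, looking along -z (the intrinsics and any distortion apply to the point x, -y, -z); pixel columns grow to the right and rows downward; lengths in mm; the calibration is good to about 2 mm. A picture is of the moment at which its call begins. camera_info takes no time and is no camera call.
- finish_job(): hands the job in; it is judged then, once.
The state is a dict: "time": time; "joint_pos": joint angles; "joint_velocities": joint speeds; "effort": joint torques, N m; "tcp_pos": TCP position; "tcp_rot": TCP orientation; "ft_force": force on the tool from outside, world axes, zero at the start; "moment": the same for the moment, N m; "gripper_width": finger opening in mm; "finger_force": force on a finger pad.
Only numpy, scipy, OpenCV 4.12 (cv2) and the standard library are available. Lean on these libraries where they do the work, as an engineer would, in place of code of your own. Each camera call takes 0.05 s, during which the arm holds its last target. There are 200 camera calls.

TASK

The cover of the grey service box on the blue table is still missing one of its two quarter-turn studs. Take the wing-headed stud from the red cabinet top, line its foot up with the empty slot in the cover, push it fully home until its flange sits on the cover, and turn it a quarter turn (either way) so that its wing stands across the slot like the stud next to it, then let go. Leave the round-headed plug where it stands.

Things in the scene. Friction and masses are not known exactly. Their poses are not given: they have to be found in the camera images.
- wing_stud: Loose steel stud, 60 mm tall, 0.12 kg, upright on the red cabinet top. From below: bar foot 40 mm (x) by 14 mm (y), 10 mm high; shank 12 mm across, 10 to 20 mm up; round flange 44 mm across, 20 to 24 mm up; flat upright wing to grip, 44 mm long (x), 12 mm thick (y), 24 to 60 mm up. Origin: centre of the foot's underside; z up; x along both wing and foot.
- slot (a point): Centre of the empty slot, in the cover's upper face. Slot 50 mm along x, 24 mm along y, z up. The foot enters only with its x along the slot's x (either way round, within 14 degrees). With the flange on the cover the stud's origin is 20 mm below this point, its foot 3 mm clear under the 7 mm cover, and it turns freely; turned a quarter, the foot is caught below the cover.
- service_box: Grey steel box fixed on the blue table, 100 mm (x) by 190 mm (y) by 45 mm high. Origin: centre of its underside; axes parallel to the slot's; z up. Empty slot at y = +55 mm. At y = -55 mm a like stud is already locked and fixed, its wing along y, its top 85 mm above the table. 32 mm of free depth under the cover.
- round_plug: Loose steel plug of another pattern, 56 mm tall: knurled round head 32 mm across, flange 44 mm across, round foot 34 mm across that cannot enter the slot. It stands 10 to 20 cm from the wing stud on the red cabinet top and is to be left alone. Origin: centre of its underside; z up.
There are look-alikes about, which are no part of the job. What is shaped like the wing_stud but orange or yellow is not meant.

How it is judged (in metres and radians):
On the way:
1. the stud's foot is pushed through the slot, wing along the slot (z of wing_stud in the frame of slot below -0.014 m and horizontal distance between wing_stud and slot below 0.015 m and angle between the x axis of wing_stud and the x axis of slot, either way round below 0.4 rad).
At the end, for the whole second after the job is handed in: The wing stud sits upright in the empty slot, flange down on the cover (within 3 mm), within 15 mm of the slot's centre, its wing across the slot (within 25 degrees of a full quarter turn), at rest (z of wing_stud in the frame of slot between -0.024 and -0.0165 m and horizontal distance between wing_stud and slot below 0.015 m and angle between the x axis of wing_stud and the y axis of slot, either way round below 0.44 rad and angle between wing_stud's own z axis and vertical below 0.15 rad and linear speed of wing_stud below 0.02 m/s); the robot touches nothing.
It fails at once if the round-headed plug is moved more than 30 mm (distance of round_plug from where it was at the start of the episode above 0.03 m).
It also fails if it takes over 45 s, if anything falls off the work surface, if the arm or the gripper's body presses on something with over 40 N, if the wrist force passes 120 N, or if a joint passes its speed limit or range.

## Working session

There is one attempt and no reset: what is moved stays moved. The work goes in short steps, Python scripts to look and compute and a tool call to move; the robot and the scene stay as the last step left them, time stands still between calls to the robot, and variables do not carry over. Pictures are saved under pics/ and viewed, at most 10 in all, crops included, and the job is handed in when it is done.

Besides the shell and the picture viewer there is one more tool, called after "Call:" by a JSON object that holds its "op" and its "data". apply_moves: Moves the arm, as the interface text tells. Its arguments: {"type":"object","properties":{"series":{"type":"array","items":{"type":"array","items":{"type":"array","items":{"type":"number"}}}},"grip_force":{"type":"number"}},"required":["series"]}

```bash
mkdir -p pics
python3 - <<'E'
from bench import *
import cv2
for n in("side","top"):
    cv2.imwrite(f"pics/{n}0.png",grab_frame(n)[:,:,::-1]); print(n,camera_info(n))
print(state())
E
```

```text
side {'fx': 571.1308711540432, 'fy': 571.1308711540432, 'cx': 324.2581080064629, 'cy': 237.01431656776433, 'position': array([1404.6910031 ,   17.47949815,  799.80064572]), 'attitude': array([0.62639378, 0.28374404, 0.31001005, 0.65651651])}
top {'fx': 481.565139341079, 'fy': 481.565139341079, 'cx': 320.7663037303287, 'cy': 235.2195485690754, 'position': array([ 312.91616371,  -36.30456823, 1088.33128885]), 'attitude': array([ 0.71001721,  0.0650405 , -0.07488906, -0.69716349])}
{'time': 0.1, 'joint_pos': array([ 1.0943236 ,  0.60002662, -0.00254678,  1.60006863,  0.00179144,
        0.94290911, -0.07980904]), 'joint_velocities': array([-0.00038102, -0.00141534,  0.00167989, -0.00243578, -0.00029132,
        0.00040348, -0.00070342]), 'effort': array([ 6.24035092e-03, -7.77987242e+01,  1.57059152e+00, -2.58623314e+01,
        1.27205116e-02,  5.49572971e-03,  5.37641824e-05]), 'tcp_pos': array([ 281.9989511 , -667.43692789,  230.50993838]), 'tcp_rot': array([-6.75918096e-04,  9.80084211e-01,  1.98581074e-01, -1.99464109e-04]), 'ft_force': array([ 0.02929433, -0.55064482, -0.52444085]), 'moment': array([ 0.00118597, -0.00281888,  0.01892342]), 'finger_force': 0.0, 'gripper_width': 85.62216502404516}
```

View pics/side0.png

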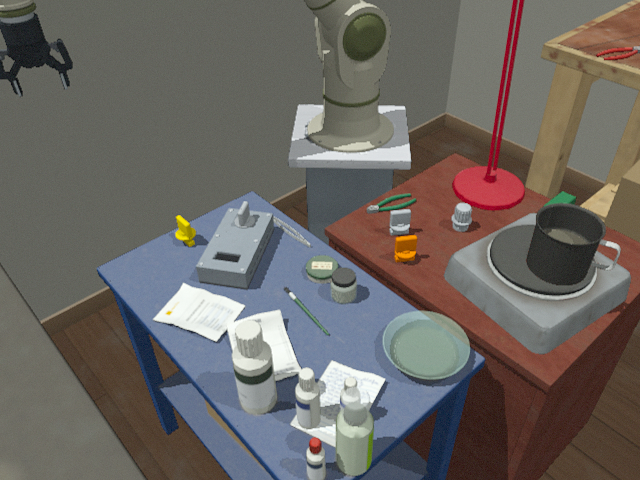

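View pics/top0.png

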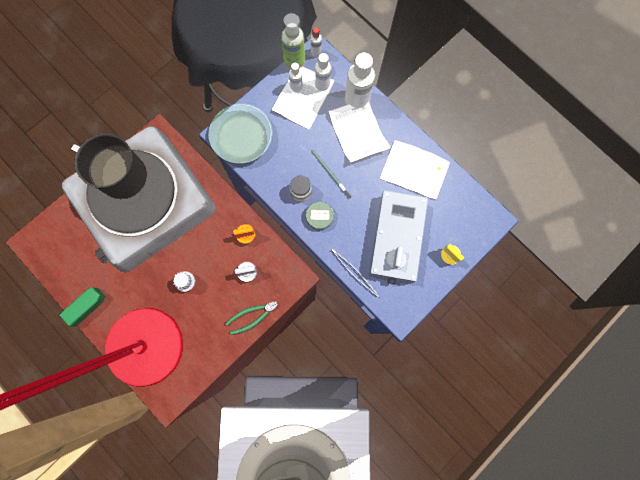

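The white wing stud is at top (246,271) and side (400,222). The plug is at top (184,281). The box's slot is at top (403,211) and side (229,258). I'll look closer at these.

```bash
cat > h.py <<'E'
from bench import *
import numpy as np, cv2
from scipy.spatial.transform import Rotation as R
def ray(n,p):
    c=camera_info(n); d=np.array([(p[0]-c["cx"])/c["fx"],-(p[1]-c["cy"])/c["fy"],-1])
    q=c["attitude"]; d=R.from_quat([q[1],q[2],q[3],q[0]]).apply(d); return c["position"],d/np.linalg.norm(d)
def plane(n,p,z):
    o,d=ray(n,p); return o+d*(z-o[2])/d[2]
def tri(ps,pt):
    o1,d1=ray("side",ps);o2,d2=ray("top",pt)
    s=np.linalg.lstsq(np.stack([d1,-d2],1),o2-o1,rcond=None)[0]
    a,b=o1+s[0]*d1,o2+s[1]*d2
    return (a+b)/2,np.linalg.norm(a-b)
def crop(img,x,y,w,h,k): return cv2.resize(img[y:y+h,x:x+w],None,fx=k,fy=k,interpolation=cv2.INTER_CUBIC)
E
python3 - <<'E'
from h import *
s=cv2.imread("pics/side0.png");t=cv2.imread("pics/top0.png")
# each tile 400x300
A=crop(t,215,245,66,50,6);B=crop(s,370,195,66,50,6)
C=crop(t,360,185,99,100,3)[:,:297];D=crop(s,190,195,99,100,3)
A=cv2.copyMakeBorder(A,0,0,0,4,0);B=cv2.copyMakeBorder(B,0,0,0,0,0)
top=np.hstack([A,B]);bot=np.hstack([C,D]);bot=cv2.copyMakeBorder(bot,0,0,0,top.shape[1]-bot.shape[1],0)
cv2.imwrite("pics/crop0.png",np.vstack([top,bot]))
print("box corner-ish",tri((229,258),(403,211)),tri((400,212),(246,267)))
E
```

```text
box corner-ish (array([ 582.2338055 , -230.48514422,   40.88786745]), np.float64(5.116770329384561)) (array([446.99084243, 111.88360324,  59.49637784]), np.float64(3.1708796176959297))
```

View pics/crop0.png

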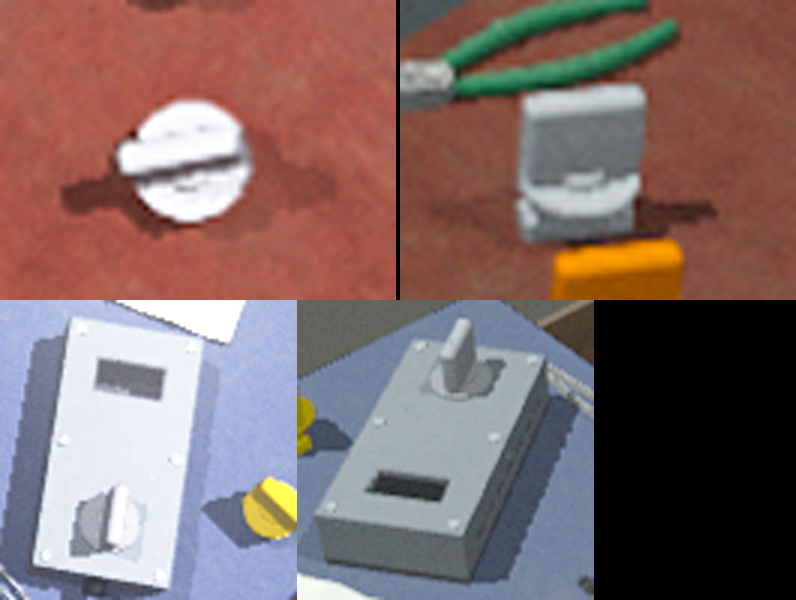

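The crops show the slot's corners, the wing's top face (top-camera ends about (120,160) and (243,140) in the crop) and the locked stud. Next I compute positions from these.

Run:
```python
from h import *
np.set_printoptions(precision=1,suppress=True)
T=lambda x,y:(x/6+215,y/6+245); S=lambda x,y:((x-400)/6+370,y/6+195)
P=lambda x,y:(x/3+360,(y-300)/3+185); Q=lambda x,y:((x-297)/3+190,(y-300)/3+195)
ang=lambda a,b:np.degrees(np.arctan2(*(b-a)[1::-1]))
a,b=plane("top",T(121,160),60),plane("top",T(244,141),60);print("wing top",a,b,(a+b)/2,ang(a,b))
print("flange top",plane("top",T(193,160),24))
a,b=plane("side",S(523,98),60),plane("side",S(645,93),60);print("wing side",a,b,(a+b)/2,ang(a,b))
for n,c in(("top",[P(98,357),P(166,367),P(163,401),P(94,391)]),("side",[Q(378,470),Q(450,480),Q(442,502),Q(366,492)])):
    k=np.array([plane(n,p,45) for p in c]);print(n,"slot",k.mean(0),ang(k[0],k[1]),ang(k[3],k[2]),ang(k[3],k[0]),np.linalg.norm(k[0]-k[1]),np.linalg.norm(k[0]-k[3]))
for n,c in(("top",[P(70,318),P(203,338),P(166,590),P(35,566)]),("side",[Q(316,517),Q(465,540),Q(548,355),Q(415,338)])):
    k=np.array([plane(n,p,45) for p in c]);print(n,"box",k.mean(0),[ang(k[i],k[(i+1)%4]) for i in range(4)],[np.linalg.norm(k[i]-k[(i+1)%4]) for i in range(4)])
for n,p in(("top",(184,279)),("side",(462,212))):print("plug",plane(n,p,50))
for n,p in(("top",(244,232)),("side",(405,243))):print("orange",plane(n,p,55))
```

```text
wing top [436.4 132.9  60. ] [444.1  89.4  60. ] [440.2 111.1  60. ] -80.04226066519468
flange top [441.3 112.3  24. ]
wing side [445.7  93.6  60. ] [441.4 136.4  60. ] [443.6 115.   60. ] 95.75869493724643
top slot [ 580.8 -233.2   45. ] -97.46399624639952 -97.32116798841396 -7.209035968287055 51.299391778067864 26.445534767384647
side slot [ 584.1 -230.4   45. ] 80.74893431599992 81.49800323147674 170.58415176647628 50.25467860491598 22.04812507815412
top box [ 526.  -223.8   45. ] [np.float64(-97.67769821553394), np.float64(170.424936007828), np.float64(80.61892144094038), np.float64(-8.223656089352264)] [np.float64(100.86308857972011), np.float64(192.6882919843961), np.float64(96.33374015728786), np.float64(189.72772061780339)]
side box [ 529.  -220.4   45. ] [np.float64(80.05370162462053), np.float64(171.25765407507677), np.float64(-99.55335143551362), np.float64(-8.815076490315445)] [np.float64(101.15824277385383), np.float64(193.84035698657127), np.float64(100.90084501555611), np.float64(193.14321266584497)]
plug [419.8 243.4  50. ]
plug [429.9 246.1  50. ]
orange [524.4 118.9  55. ]
orange [541.  119.3  55. ]
```

```bash
cat >> h.py <<'E'
def go(x,y,z,yaw):
    s=state(); q=s["tcp_rot"]; r=R.from_quat([q[1],q[2],q[3],q[0]]); p=s["tcp_pos"]
    X=r.apply([1,0,0]); th=np.degrees(np.arctan2(X[1],X[0])); sp=-(yaw-th+180)%360-180 if False else -((yaw-th+180)%360-180)
    print("t",s["time"],"tcp",p.round(1),"yaw",th.round(1),"tilt",r.apply([0,0,1]).round(3),"w",s["gripper_width"],"F",s["ft_force"].round(1))
    print("tool shift",r.inv().apply(np.array([x,y,z])-p).round(1),"spin",round(sp,1), "j",s["joint_pos"].round(2))
E
echo ok
```

```text
ok
```

Call:
{"op": "apply_moves", "data": {"series": [[[37, -24, 0, 0, 0.7], [37, -24, 0, 0, 0.7], [37, -24, 0, 0, 0.7], [37, -24, 0, 0, 0.7], [37, -24, 0, 0, 0.7], [37, -24, 0, 0, 0.7], [37, -24, 0, 0, 0.7], [37, -24, 0, 0, 0.7]]]}}

```text
time: 1.1
tcp_pos: [480.7, -374.4, 231.0]
tcp_rot: [-0.0, 0.98, 0.199, -0.0]
ft_force: [0.3, -0.4, 0.1]
gripper_width: 59.6
finger_force: 0.0
```

Call:
{"op": "apply_moves", "data": {"series": [[[0, 0, 0, -10, 0.7], [0, 0, 0, -10, 0.7], [0, 0, 0, -10, 0.7], [0, 0, 0, -10, 0.7], [0, 0, 0, -10, 0.7], [0, 0, 0, -10, 0.7], [0, 0, 0, -10, 0.7], [0, 0, 0, -5, 0.7]]]}}

```text
time: 2.1
tcp_pos: [479.8, -375.8, 230.9]
tcp_rot: [-0.0, 0.655, 0.755, -0.0]
ft_force: [0.7, 0.1, -0.1]
gripper_width: 60.4
finger_force: 0.0
```

```bash
python3 -c "
from h import *
go(582,-120,230,98);go(442,113,130,98)"
```

```text
t 2.1 tcp [ 479.8 -375.8  230.9] yaw 98.1 tilt [-0.001  0.001 -1.   ] w 60.391115282257914 F [ 0.7  0.1 -0.1]
tool shift [238.7 137.4   0.9] spin 0.1 j [ 0.83  0.48 -0.38  1.86  0.23  0.84  0.48]
t 2.1 tcp [ 479.8 -375.8  230.9] yaw 98.1 tilt [-0.001  0.001 -1.   ] w 60.391115282257914 F [ 0.7  0.1 -0.1]
tool shift [489.1  31.8 101.2] spin 0.1 j [ 0.83  0.48 -0.38  1.86  0.23  0.84  0.48]
```

Call:
{"op": "apply_moves", "data": {"series": [[[49, 3.2, 0, 0, 0.7], [49, 3.2, 0, 0, 0.7], [49, 3.2, 0, 0, 0.7], [49, 3.2, 0, 0, 0.7], [49, 3.2, 0, 0, 0.7], [49, 3.2, 0, 0, 0.7], [49, 3.2, 0, 0, 0.7], [49, 3.2, 0, 0, 0.7]]]}}

```text
time: 3.1
tcp_pos: [451.1, 17.5, 231.2]
tcp_rot: [0.0, 0.657, 0.754, -0.0]
ft_force: [1.3, -0.2, 0.1]
gripper_width: 59.7
finger_force: 0.0
```

Call:
{"op": "apply_moves", "data": {"series": [[[49, 3.2, 0, 0, 0.7], [49, 3.2, 0, 0, 0.7], [0, 0, 30, 0, 0.7], [0, 0, 40, 0, 0.7], [0, 0, 30, 0, 0.7], [0, 0, 0, 0, 0.7]]]}}

```text
time: 3.85
tcp_pos: [443.1, 113.8, 129.7]
tcp_rot: [-0.001, 0.656, 0.754, -0.002]
ft_force: [-0.3, 0.6, 0.0]
gripper_width: 59.4
finger_force: 0.0
```

Run:
```python
from h import *
go(442,113,32,98)
s=grab_frame("side")[:,:,::-1];t=grab_frame("top")[:,:,::-1]
cv2.imwrite("pics/c1.png",np.hstack([crop(t,195,205,100,120,4),crop(s,350,145,100,120,4)]))
```

```text
t 3.85 tcp [443.1 113.8 129.7] yaw 98.0 tilt [-0.004 -0.001 -1.   ] w 59.438689300359044 F [-0.3  0.6  0. ]
tool shift [-0.5 -0.8 97.7] spin -0.0 j [-0.1   0.48 -0.38  2.27  0.4   0.46 -0.66]
```

View pics/c1.png

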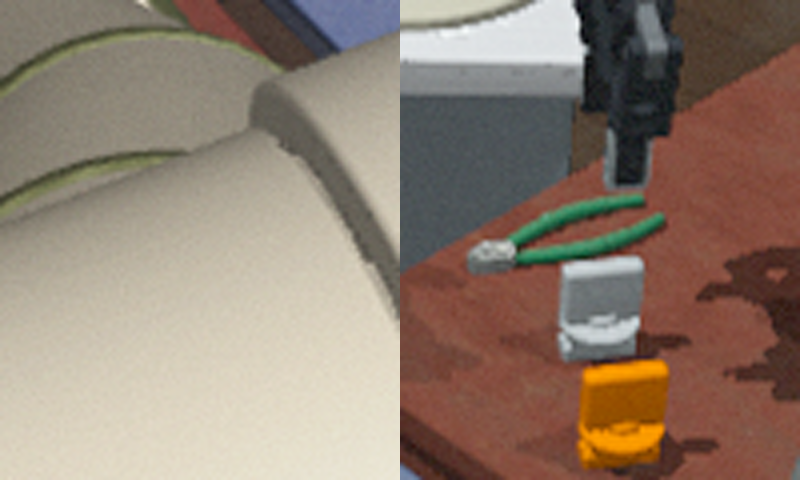

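The side view shows the open front finger above the white stud, its tip at about (407,191). The top view is blocked by the arm. I'll check sideways alignment numerically.

Run:
```python
from h import *
for z in(130,135,140): print(plane("side",(406.8,191),z).round(1))
a=plane("side",(350+161/4,145+265/4),60);b=plane("side",(350+242/4,145+261/4),60);print(a,b,(a+b)/2)
```

```text
[469. 121. 130.]
[476.  120.3 135. ]
[483.  119.5 140. ]
[445.45253669  93.04922239  60.        ] [440.55676298 135.78847445  60.        ] [443.00464983 114.41884842  60.        ]
```

Call:
{"op": "apply_moves", "data": {"series": [[[-0.5, -1, 30, 0, 0.7], [0, 0, 30, 0, 0.7], [0, 0, 22, 0, 0.7], [0, 0, 15, 0, 0.7], [0, 0, 0, 0, 0.7]]], "grip_force": 40}}

```text
time: 4.58
tcp_pos: [444.0, 113.5, 34.6]
tcp_rot: [0.0, 0.657, 0.754, 0.0]
ft_force: [-0.9, -0.3, -0.4]
gripper_width: 59.9
finger_force: 0.0
```

Call:
{"op": "apply_moves", "data": {"series": [[[0, 0, 0, 0, 0.4], [0, 0, 0, 0, 0.3], [0, 0, 0, 0, 0.2], [0, 0, 0, 0, 0.1], [0, 0, 0, 0, 0], [0, 0, 0, 0, 0], [0, 0, 0, 0, 0], [0, 0, 0, 0, 0]]], "grip_force": 50}}

```text
time: 5.58
tcp_pos: [443.8, 113.3, 34.8]
tcp_rot: [0.0, 0.657, 0.754, 0.0]
ft_force: [0.0, -1.2, 6.8]
gripper_width: 11.3
finger_force: 49.7
```

Run:
```python
from h import *
go(442,113,32,98)
s=grab_frame("side")[:,:,::-1]
cv2.imwrite("pics/c2.png",crop(s,350,145,100,120,5))
```

```text
t 5.575 tcp [443.8 113.3  34.8] yaw 97.9 tilt [ 0.001  0.    -1.   ] w 11.297795393505469 F [ 0.  -1.2  6.8]
tool shift [-0.  -1.8  2.8] spin -0.1 j [-0.26  0.65 -0.16  2.34  0.56  0.18 -0.81]
```

View pics/c2.png

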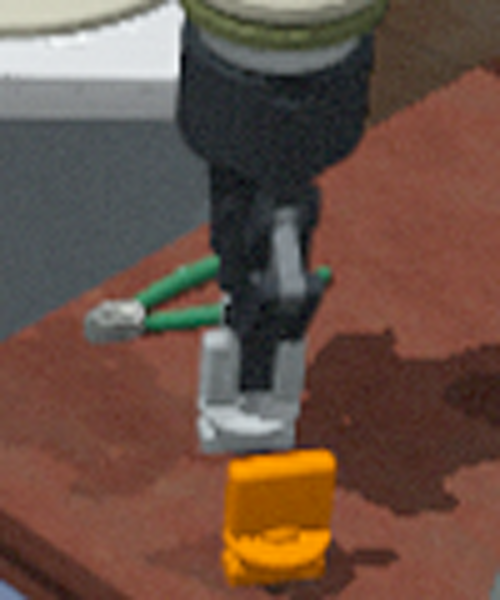

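The wing is gripped and centred between the pads, width 11.3 mm. Lifting.

Call:
{"op": "apply_moves", "data": {"series": [[[0, 0, -15, 0, 0], [0, 0, -35, 0, 0], [0, 0, -50, 0, 0], [0, 0, -40, 0, 0], [0, 0, -10, 0, 0], [0, 0, 0, 0, 0]]], "grip_force": 80}}

```text
time: 6.38
tcp_pos: [443.6, 112.9, 184.4]
tcp_rot: [0.0, 0.657, 0.754, 0.0]
ft_force: [0.3, 0.6, -1.2]
gripper_width: 10.5
finger_force: 78.2
```

```bash
python3 -c "
from h import *
go(582,-231,185,81.3)"
```

```text
t 6.375 tcp [443.6 112.9 184.4] yaw 97.9 tilt [ 0.001 -0.    -1.   ] w 10.467895744913061 F [ 0.3  0.6 -1.2]
tool shift [-359.6   90.1   -0.5] spin 16.6 j [ 0.    0.39 -0.49  2.22  0.33  0.6  -0.6 ]
```

Call:
{"op": "apply_moves", "data": {"series": [[[-30, 7.5, 0, 0, 0], [-48, 12, 0, 0, 0], [-48, 12, 0, 0, 0], [-48, 12, 0, 0, 0], [-48, 12, 0, 0, 0], [-48, 12, 0, 0, 0], [-48, 12, 0, 0, 0], [-42, 10.5, 0, 0, 0]]]}}

```text
time: 7.38
tcp_pos: [581.8, -232.5, 181.6]
tcp_rot: [-0.001, 0.657, 0.754, -0.001]
ft_force: [0.6, -0.1, -0.5]
gripper_width: 10.2
finger_force: 78.2
```

Call:
{"op": "apply_moves", "data": {"series": [[[0, 0, 0, 8, 0], [0, 0, 0, 8.6, 0], [0, 0, 25, 0, 0], [0, 0, 30, 0, 0], [0, 0, 20, 0, 0], [0, 0, 0, 0, 0], [0, 0, 0, 0, 0]]]}}

```text
time: 8.25
tcp_pos: [582.1, -230.5, 108.7]
tcp_rot: [-0.0, 0.758, 0.652, -0.0]
ft_force: [0.3, 0.3, -0.9]
gripper_width: 10.5
finger_force: 78.2
```

Run:
```python
from h import *
go(582,-231,60,81.3)
s=grab_frame("side")[:,:,::-1];t=grab_frame("top")[:,:,::-1]
cv2.imwrite("pics/c3.png",np.hstack([crop(t,355,170,100,140,4),crop(s,180,155,100,140,4)]))
```

```text
t 8.25 tcp [ 582.1 -230.5  108.7] yaw 81.3 tilt [-0.001  0.    -1.   ] w 10.453057470888714 F [ 0.3  0.3 -0.9]
tool shift [-0.5  0.  48.7] spin 0.0 j [ 0.51  0.65 -0.34  1.92  0.35  0.63 -0.2 ]
```

View pics/c3.png

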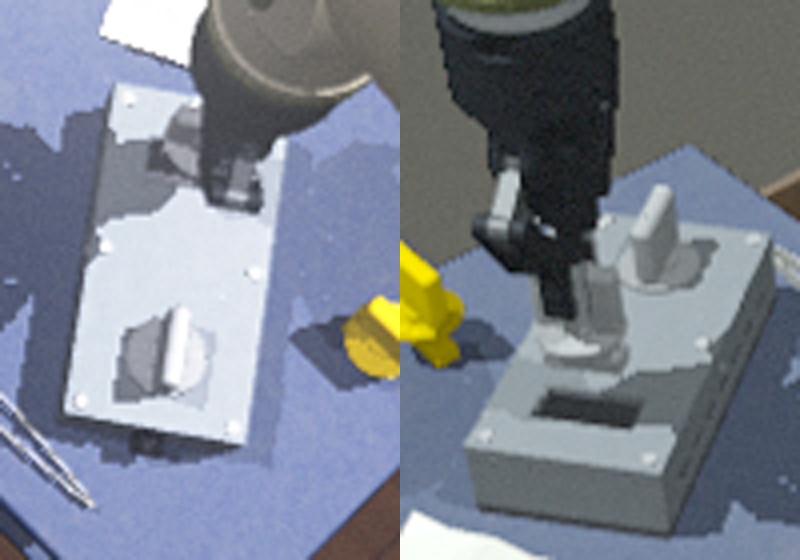

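The side view shows the foot hanging just above the slot. Its front lower edge runs from about (540,358) to (612,372) in the crop, the slot's near edge from (533,415) to (628,428). Comparing them:

Run:
```python
from h import *
S=lambda x,y:((x-400)/4+180,y/4+155)
u=np.array([np.cos(np.radians(81.3)),np.sin(np.radians(81.3))])
for l,a,b,z in(("foot",(540,358),(614,372),74),("slot near",(533,415),(628,428),45),("slot far",(549,390),(645,402),45)):
    a,b=plane("side",S(*a),z),plane("side",S(*b),z);m=(a+b)/2
    print(l,m.round(1),np.linalg.norm(a-b).round(1),"along",(m[:2]@u).round(1),"across",(m[0]*u[1]-m[1]*u[0]).round(1))
```

```text
foot [ 585.3 -232.6   74. ] 38.9 along -141.4 across 613.7
slot near [ 594.1 -232.9   45. ] 49.0 along -140.4 across 622.5
slot far [ 575.3 -228.2   45. ] 49.9 along -138.6 across 603.2
```

Run:
```python
from h import *
s=grab_frame("side")[:,:,::-1];t=grab_frame("top")[:,:,::-1]
cv2.imwrite("pics/c4.png",np.hstack([crop(t,380,185,40,60,10),crop(s,205,215,40,60,10)]))
```

```text
(no output)
```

View pics/c4.png

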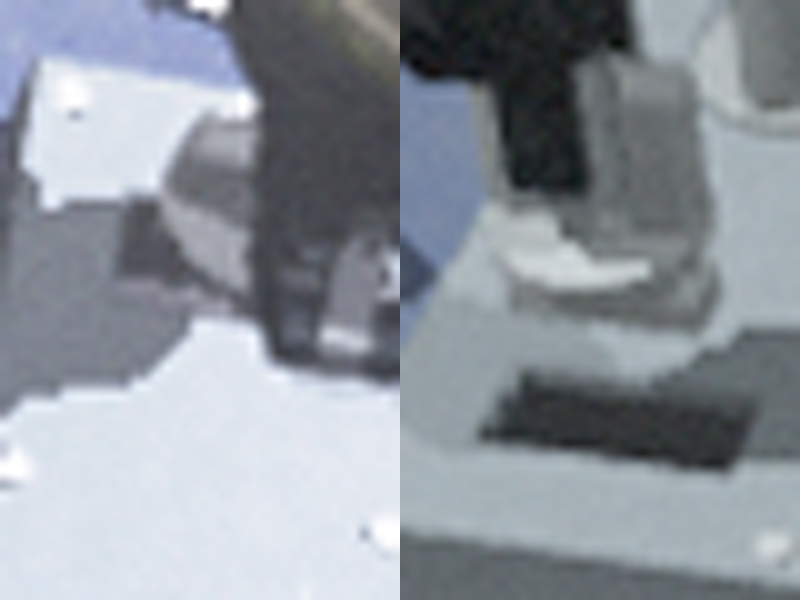

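The side crop gives the foot's lower edge from (512,308) to (700,330), with the slot just below it. The top crop shows the flange's left arc. Next I fit the flange circle (r = 22) from both views.

Run:
```python
from h import *
from scipy.optimize import least_squares as L
u=np.array([np.cos(np.radians(81.3)),np.sin(np.radians(81.3))])
ac=lambda m:((m[:2]@u).round(1),(m[0]*u[1]-m[1]*u[0]).round(1))
T=lambda p:(p[0]/10+380,p[1]/10+185);S=lambda p:((p[0]-400)/10+205,p[1]/10+215)
for z in(94,98,102):
  for n,f,pts in(("top",T,[(200,120),(172,165),(167,195),(183,243),(225,290)]),("side",S,[(495,245),(512,273),(560,290),(615,284),(650,266)])):
    k=np.array([plane(n,f(p),z)[:2] for p in pts])
    r=L(lambda c:np.hypot(*(k-c).T)-22,[582,-231]);print(z,n,r.x.round(1),ac(r.x),r.fun.round(1))
for z in(70,74,78):
  a,b=plane("side",S((512,308)),z),plane("side",S((700,330)),z);print("foot",z,ac((a+b)/2),np.linalg.norm(a-b).round(1))
for e in([(480,438),(732,470)],[(522,372),(757,400)]):
  a,b=[plane("side",S(p),45) for p in e];print("slot",ac((a+b)/2))
for e in([(98,357),(94,391)],):
  a,b=[plane("top",(p[0]/3+360,(p[1]-300)/3+185),45) for p in e];print("slot top left end",ac((a+b)/2))
```

```text
94 top [ 582.8 -231.8] (np.float64(-141.0), np.float64(611.1)) [ 0.5 -0.1 -0.  -0.6  0.7]
94 side [ 578.5 -230.4] (np.float64(-140.2), np.float64(606.7)) [-1.5  0.5  1.3  0.3 -1.5]
98 top [ 581.7 -231.1] (np.float64(-140.5), np.float64(610.0)) [ 0.4 -0.1  0.  -0.6  0.7]
98 side [ 583.1 -229. ] (np.float64(-138.1), np.float64(611.0)) [-1.5  0.5  1.3  0.3 -1.6]
102 top [ 580.6 -230.5] (np.float64(-140.0), np.float64(608.8)) [ 0.4 -0.   0.  -0.6  0.6]
102 side [ 587.6 -227.5] (np.float64(-136.0), np.float64(615.3)) [-1.5  0.5  1.3  0.3 -1.6]
foot 70 (np.float64(-140.1), np.float64(610.8)) 38.2
foot 74 (np.float64(-138.1), np.float64(615.0)) 38.0
foot 78 (np.float64(-136.1), np.float64(619.3)) 37.8
slot (np.float64(-139.5), np.float64(622.4))
slot (np.float64(-139.5), np.float64(602.2))
slot top left end (np.float64(-116.9), np.float64(608.9))
```

Both cameras put the stud within about 1.5 mm of the slot centre, so I'm lowering it.

Call:
{"op": "apply_moves", "data": {"series": [[[-1.3, 0, 10, 0, 0], [0, 0, 10, 0, 0], [0, 0, 6, 0, 0], [0, 0, 5, 0, 0], [0, 0, 5, 0, 0], [0, 0, 0, 0, 0]]]}}

```text
time: 9.2
tcp_pos: [581.8, -232.0, 72.8]
tcp_rot: [-0.0, 0.759, 0.652, -0.0]
ft_force: [-0.1, -0.5, -1.0]
gripper_width: 10.7
finger_force: 78.2
```

Call:
{"op": "apply_moves", "data": {"series": [[[0, 0, 4, 0, 0], [0, 0, 4, 0, 0], [0, 0, 2, 0, 0], [0, 0, 1, 0, 0], [0, 0, 1, 0, 0], [0, 0, 0.5, 0, 0], [0, 0, 0, 0, 0]]]}}

```text
time: 10.07
tcp_pos: [582.0, -232.1, 60.8]
tcp_rot: [0.0, 0.759, 0.651, -0.0]
ft_force: [-0.6, -0.3, -1.4]
gripper_width: 10.3
finger_force: 78.2
```

Call:
{"op": "apply_moves", "data": {"series": [[[0, 0, 0.5, 0, 0], [0, 0, 0.5, 0, 0], [0, 0, 0.5, 0, 0], [0, 0, 0, 0, 0]]]}}

```text
time: 10.58
tcp_pos: [582.0, -232.2, 60.0]
tcp_rot: [0.0, 0.759, 0.651, -0.0]
ft_force: [-1.9, -0.5, 5.8]
gripper_width: 10.2
finger_force: 79.6
```

The flange is seated: a 6 N contact force and the foot at z ≈ 25. Turning it a quarter.

Call:
{"op": "apply_moves", "data": {"series": [[[0, 0, 0, 8, 0], [0, 0, 0, 8, 0], [0, 0, 0, 8, 0], [0, 0, 0, 8, 0], [0, 0, 0, 8, 0], [0, 0, 0, 8, 0], [0, 0, 0, 8, 0], [0, 0, 0, 0, 0]]]}}

```text
time: 11.58
tcp_pos: [582.8, -232.0, 60.0]
tcp_rot: [0.0, 0.976, 0.219, 0.001]
ft_force: [0.1, 1.9, 6.4]
gripper_width: 10.8
finger_force: 79.1
```

```bash
python3 -c "
from h import *
go(582,-232,60,-8.7);print(state()['moment'])"
```

```text
t 11.575 tcp [ 582.8 -232.    60. ] yaw 25.4 tilt [ 0.002 -0.001 -1.   ] w 10.788330957187785 F [0.1 1.9 6.4]
tool shift [-0.8 -0.3 -0. ] spin 34.1 j [ 0.32  0.7  -0.04  1.95  0.06  0.49 -0.89]
[ 0.12261582 -0.10500687 -0.01767322]
```

Call:
{"op": "apply_moves", "data": {"series": [[[0, 0, 0, 8, 0], [0, 0, 0, 8, 0], [0, 0, 0, 8, 0], [0, 0, 0, 8, 0], [0, 0, 0, 2, 0], [0, 0, 0, 0, 0], [0, 0, 0, 0, 0]]]}}

```text
time: 12.45
tcp_pos: [582.9, -232.0, 59.9]
tcp_rot: [0.0, 0.997, -0.074, 0.001]
ft_force: [1.0, 0.7, 6.0]
gripper_width: 10.5
finger_force: 79.3
```

Call:
{"op": "apply_moves", "data": {"series": [[[0, 0, 0, 0, 0.1], [0, 0, 0, 0, 0.2], [0, 0, 0, 0, 0.3], [0, 0, 0, 0, 0.5], [0, 0, 0, 0, 0.5], [0, 0, 0, 0, 0.5]]], "grip_force": 20}}

```text
time: 13.2
tcp_pos: [581.9, -232.1, 59.2]
tcp_rot: [0.0, 0.997, -0.076, -0.0]
ft_force: [-0.8, 0.5, -0.6]
gripper_width: 42.6
finger_force: 0.0
```

Call:
{"op": "apply_moves", "data": {"series": [[[0, 0, -20, 0, 0.5], [0, 0, -40, 0, 0.5], [0, 0, -50, 0, 0.5], [0, 0, -50, 0, 0.5], [-50, 0, 0, 0, 0.5], [-60, 0, 0, 0, 0.5], [-60, 0, 0, 0, 0.5], [0, 0, 0, 0, 0.5]]]}}

```text
time: 14.2
tcp_pos: [409.1, -205.8, 220.5]
tcp_rot: [-0.0, 0.997, -0.077, -0.001]
ft_force: [2.0, -0.0, 0.9]
gripper_width: 42.6
finger_force: 0.0
```

Run:
```python
from h import *
go(582,-231,60,-8.7)
s=grab_frame("side")[:,:,::-1];t=grab_frame("top")[:,:,::-1]
cv2.imwrite("pics/c5.png",np.hstack([crop(t,355,170,100,140,4),crop(s,180,155,100,140,4)]))
```

```text
t 14.2 tcp [ 409.1 -205.8  220.5] yaw -8.8 tilt [-0.001  0.001 -1.   ] w 42.57159175511738 F [ 2.  -0.   0.9]
tool shift [174.9  -1.5 160.3] spin -0.1 j [ 0.2   0.3   0.18  2.21 -0.09  0.64 -1.28]
```

View pics/c5.png

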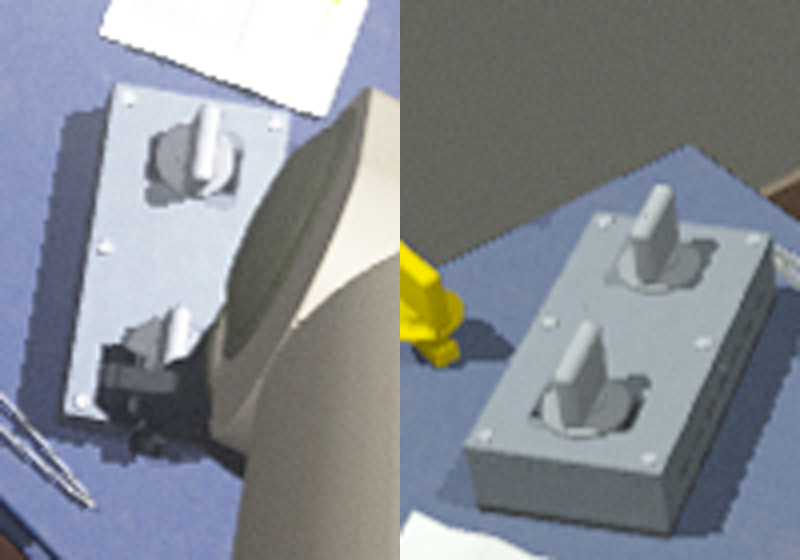

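Both views show the stud upright with its flange on the cover, near top crop (195,155) and side crop (588,395). Its wing is parallel to the locked stud's wing, and the gripper is clear.

```bash
python3 -c "
from bench import *
print(finish_job())"
```

```text
the job is handed in; nothing more can be done
None
```

The wing stud is in the empty slot, flange down on the cover and turned a quarter so its wing lines up with the stud next to it; the plug was not touched, and I handed the job in at about 14 s (no verdict came back).

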